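Walk the pump housing round to the drilling fence

TASK

With the fingertips only, push the heavy cast housing round on the bench, nudging one corner and then another, until its wide machined flange faces the steel fence, and push it home so that the flange stands flush against the fence with no part of it past either end of the fence. Do not pick the housing up or tip it, and leave the jar, the tape roll and the socket where they are.

Things in the scene. Friction and masses are not known exactly. Their poses are not given: they have to be found in the camera images.
- housing: Loose cast-aluminium pump housing, 0.75 to 1 kg, too wide to grip; about 4 to 7 N slide it. Footprint 86 (its x) by 130 mm (its y). +x end: flat machined flange plate 14 thick, 130 wide, 46 high. Behind it the cast body, 72 long, 118 wide, 38 high, round dark bore in its top. Origin: centre of footprint, underside; flange face at x = +43, back at x = -43 mm. At first the flange faces roughly left.
- flange_left (a point): point on the flange face, 5 mm above the underside, at the flange's +y edge (housing frame 43, 65, 5 mm)
- flange_right (a point): point on the flange face, 5 mm above the underside, at the flange's -y edge (housing frame 43, -65, 5 mm)
- fence: Fixed fence of steel angle, beyond the housing, 220 mm long (its y), face 35 mm high; its 40 mm wide foot lies on the side away from the robot. Origin: foot of the face that looks to the robot, middle of its length; x points away from the robot, through the fence. The seated flange face lies at x = 0 in this frame. Place and yaw (up to 12 degrees) vary.
- jar: small white jar with black lid standing on the bench, 52 mm in diameter, 78 mm high; a bystander to be left alone. Origin: centre of its underside
- roll: black tape roll lying flat, 72 mm in diameter, 24 mm high; a bystander to be left alone. Origin: centre of its underside
- socket: steel wrench socket standing upright, 30 mm in diameter, 50 mm high; a bystander to be left alone. Origin: centre of its underside

How it is judged (in metres and radians):
On the way:
1. the flange has been turned to face the fence to within 17 degrees (angle between the x axis of housing and the x axis of fence, either way round below 0.3 rad and x of fence in the frame of housing above 0 m), for 0.1 s.
At the end, for the whole second after the job is handed in: The housing stands flat and still on the bench with both ends of its flange within 4 mm of the fence face and the whole flange within the length of the fence (2 mm allowed) (x of flange_left in the frame of fence between -0.004 and 0.003 m and x of flange_right in the frame of fence between -0.004 and 0.003 m and y of flange_left in the frame of fence below 0.112 m and y of flange_right in the frame of fence above -0.112 m and angle between housing's own z axis and vertical below 0.05 rad and height (world z) of housing below 0.004 m and linear speed of housing below 0.01 m/s); the robot touches nothing.
It fails at once if the housing is lifted more than 10 mm off the bench (height (world z) of housing above 0.01 m).
It fails at once if the housing is tipped by more than 9 degrees (angle between housing's own z axis and vertical above 0.16 rad).
It fails at once if the jar is moved more than 20 mm (distance of jar from where it was at the start of the episode above 0.02 m).
It fails at once if the tape roll is moved more than 20 mm (distance of roll from where it was at the start of the episode above 0.02 m).
It fails at once if the socket is moved more than 20 mm (distance of socket from where it was at the start of the episode above 0.02 m).
It also fails if it takes over 72 s, if anything falls off the work surface, if the arm or the gripper's body presses on something with over 40 N, if the wrist force passes 120 N, or if a joint passes its speed limit or range.

ROBOT

A 6-joint arm with a two-finger parallel gripper is mounted at the origin on the work surface. World frame = base frame: x ahead of the robot, y to its left, z up, the work surface at z = 0. Lengths are in mm, angles in degrees, forces in N, time in s.
With the tool pointing down it reaches from about 300 to 850 mm from the base axis. Payload 4.2 kg.
Tool frame: the origin (TCP) lies midway between the tips of the shut fingers; the grasp point (between the pads) lies env.grasp_offset behind it (env.grasp_offset is the distance from the TCP to the grasp point, in mm); y points along the fingers, x is the direction in which the jaws open and shut, and the axes are right-handed (so a half turn about y gives the same grasp; the last joint's range is limited). The gripper opens to 91 mm and grips with 3 to 60 N. Pads are 32 mm wide; open, the fingers measure 118 mm over their backs; the gripper's body (76 mm by 178 mm) begins 60 mm behind the grasp point.
Start: joints at [68.755, 18.312, 89.639, -0, 72.044, -1.146], TCP at [197.601, 539.997, 213.976] pointing down, gripper open.
Joint ranges: [-177.97, 177.97], [-48.28, 115.42], [12.27, 149.76], [-77.06, 257.06], [2.81, 150.46], [-146.56, 146.56]. Speed limits (degrees/s): [147.25, 147.25, 180, 180, 180, 180].

INTERFACE

Orientations are given as [roll, pitch, yaw] about the fixed x, y, z axes, in that order (R = Rz(yaw) Ry(pitch) Rx(roll)).
In Python, from workcell import state, vision, job, env gives the robot as it stands.
- The arm moves only by the shell command python3 -m handwheel 'ROWS' [FORCE]. ROWS is JSON, a list of rows, each a list of 3 entries, a list of its own where there are three numbers: the finger opening in cm, from 0 to 9.12, then the shift along the tool's x, y, z in cm, then the turn about the tool's y in degrees. A call has 1 to 10 rows; each row is the pose to reach, as a shift and turn from the pose measured when the call began, along the tool's axes at that moment; what a row does not reach only later rows make up. A row lasts 1/10 s, in which the tool goes at most 50 mm and 8.59 degrees, less where a joint would pass 70% of its speed; a pose out of reach is approached as far as the arm can. A call with a gripper value outside its range is refused whole. The fingers move at their own pace and stop on an object; FORCE is the grip in N (left out, the last holds). Time passes only in rows, so rows that repeat a pose let the fingers close. It gives the time, the measured TCP pose, the force and the opening at its end, in the units of the state.
- state(): the state, without advancing time (a new reading comes with each control period).
- vision.grab_frame(name): name is "scene" or "side" or "wrist"; returns the picture (384x512x3 uint8, red, green, blue); there is no depth.
- vision.camera_model(name): a dict with "fov_y" (degrees; the focal length in pixels is half the picture's height over the tangent of half this angle, whatever the lens; pixels are square), "cx", "cy" (the principal point, pixels), "distortion" ([k1, k2, p1, p2, k3] as OpenCV has them; the pictures are not rectified), "extrinsics" (4x4, takes a point from world to camera coordinates). Camera axes: x right, y up, looking along -z (the intrinsics and any distortion apply to the point x, -y, -z); pixel columns grow to the right and rows downward; lengths in mm; the calibration is good to about 2 mm. A picture is of the moment at which its call begins: read the wrist's pose just before it. camera_model takes no time and is no camera call; for the wrist camera it gives the pose at the moment of the call.
- job.job_done(): hands the job in, once; it reports no verdict.
The state is a dict: "time_s": time; "qpos": joint angles; "qvel": joint speeds; "effort": joint torques, N m; "ee_pos": TCP position; "ee_rot": TCP orientation; "force": force on the tool from outside, world axes, zero at the start; "torque": the same for the moment, N m; "gripper_width": finger opening in mm.
Only numpy, scipy, OpenCV 4.12 (cv2) and the standard library are available. Lean on these libraries where they do the work, as an engineer would, in place of code of your own. Each camera call takes 0.05 s, during which the arm holds its last target.

## Working session

There is one attempt and no reset: what is moved stays moved. The work goes in short steps, Python scripts to look and compute and a shell command to move; the robot and the scene stay as the last step left them, time stands still between calls to the robot, and variables do not carry over. Pictures are saved under pics/ and viewed, and the job is handed in when it is done.

```bash
ls; mkdir -p pics
python3 - <<'E'
from workcell import state, vision, job, env
import cv2
print(state()); print(env.grasp_offset)
for n in ["scene","side","wrist"]:
    m=vision.camera_model(n); print(n,m)
    im=vision.grab_frame(n); cv2.imwrite(f"pics/{n}0.png",im[:,:,::-1])
E
```

```text
pics
{'time_s': 0.0, 'qpos': array([ 6.87562473e+01,  1.83525353e+01,  8.97086560e+01, -1.02505579e-03,
        7.20426782e+01, -1.14609726e+00]), 'qvel': array([ 0.03119535, -0.03162875, -0.09578876, -0.02039458,  0.00965613,
       -0.01206954]), 'effort': array([ 2.15116620e-04, -4.12457085e+01, -2.31976193e+01,  7.27239694e-02,
        4.55900794e-02, -1.36270455e-04]), 'ee_pos': array([197.40094328, 539.50227623, 213.09607049]), 'ee_rot': array([-89.99889677,   0.10386817,  69.90266249]), 'force': array([ 0.09422859,  0.31661677, -0.52766429]), 'torque': array([0.02403467, 0.01894084, 0.05681546]), 'gripper_width': 91.01514926333955}
18.8
scene {'fov_y': 57.331593847251405, 'cx': 255.24654349368504, 'cy': 191.13082185417244, 'distortion': array([-0.07634866,  0.        ,  0.        ,  0.        ,  0.        ]), 'extrinsics': array([[-6.65576990e-01,  7.46305382e-01, -5.96210684e-03,
         3.73203147e+02],
       [-4.88849111e-01, -4.29905762e-01,  7.59083383e-01,
         2.50107291e+02],
       [ 5.63944870e-01,  5.08143004e-01,  6.50966106e-01,
        -1.27161549e+03],
   
[... 439 characters left out ...]
,
       [-4.36061397e-02, -7.63089471e-01,  6.44820102e-01,
        -1.19196078e+03],
       [ 0.00000000e+00,  0.00000000e+00,  0.00000000e+00,
         1.00000000e+00]])}
wrist {'fov_y': 59.808012426586146, 'cx': 259.45138425687765, 'cy': 188.60955720074043, 'distortion': array([0.02774075, 0.        , 0.        , 0.        , 0.        ]), 'extrinsics': array([[ 3.44708161e-01,  9.38708132e-01, -1.82367111e-03,
        -5.73888683e+02],
       [-9.10761708e-01,  3.33974012e-01, -2.42846599e-01,
         2.70862065e+01],
       [-2.27353019e-01,  8.53721343e-02,  9.70062990e-01,
        -3.89670844e+02],
       [ 0.00000000e+00,  0.00000000e+00,  0.00000000e+00,
         1.00000000e+00]])}
```

View pics/scene0.png

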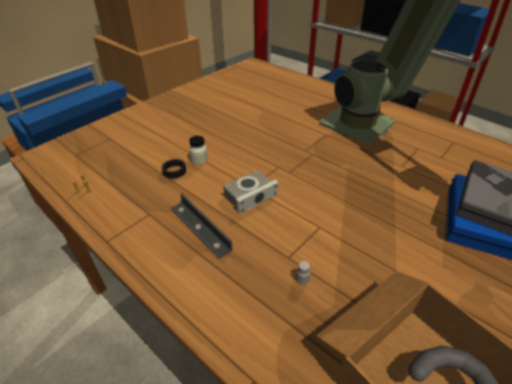

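View pics/side0.png

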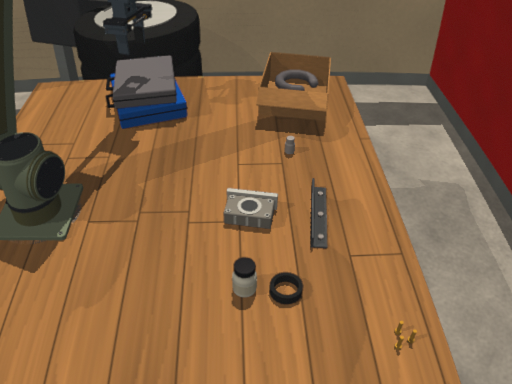

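View pics/wrist0.png

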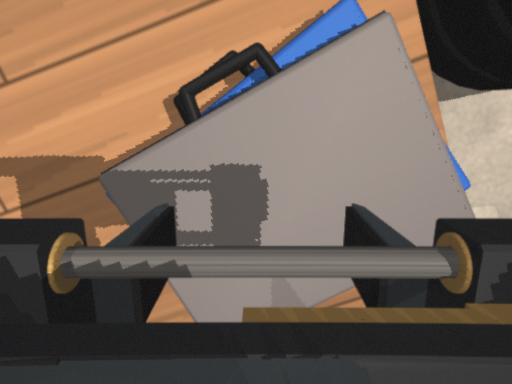

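The side view shows the housing at about (250,210) with the flange up (+y). The fence is at (320,215), the socket at (290,145), the jar at (244,278) and the roll at (286,289). I'll enlarge it.

```bash
cat > h.py <<'E'
import numpy as np, cv2
from workcell import vision
def cam(name):
    m=vision.camera_model(name); f=192/np.tan(np.radians(m['fov_y']/2))
    K=np.array([[f,0,m['cx']],[0,f,m['cy']],[0,0,1.]]); return K,np.array(m['distortion']),np.array(m['extrinsics'])
def proj(name,P,c=None):
    K,d,E=c or cam(name); P=np.atleast_2d(np.array(P,float)); X=P@E[:3,:3].T+E[:3,3]
    X=X*[1,-1,-1]
    return cv2.projectPoints(X,np.zeros(3),np.zeros(3),K,d)[0][:,0]
def ray(name,uv,z,c=None):
    K,d,E=c or cam(name); n=cv2.undistortPoints(np.array(uv,float).reshape(-1,1,2),K,d)[:,0]
    D=np.c_[n[:,0],-n[:,1],-np.ones(len(n))]@E[:3,:3]; C=-E[:3,:3].T@E[:3,3]
    z=np.broadcast_to(z,len(n)); t=(z-C[2])/D[:,2]; return C+D*t[:,None]
E
python3 - <<'E'
import cv2
a=cv2.imread('pics/side0.png')[130:310,200:350]; cv2.imwrite('pics/side0c.png',cv2.resize(a,None,fx=3.3,fy=3.3,interpolation=cv2.INTER_CUBIC)) # 495x594
a=cv2.imread('pics/scene0.png')[130:290,150:320]; cv2.imwrite('pics/scene0c.png',cv2.resize(a,None,fx=3.5,fy=3.5,interpolation=cv2.INTER_CUBIC))
E
```

```text
(no output)
```

View pics/side0c.png

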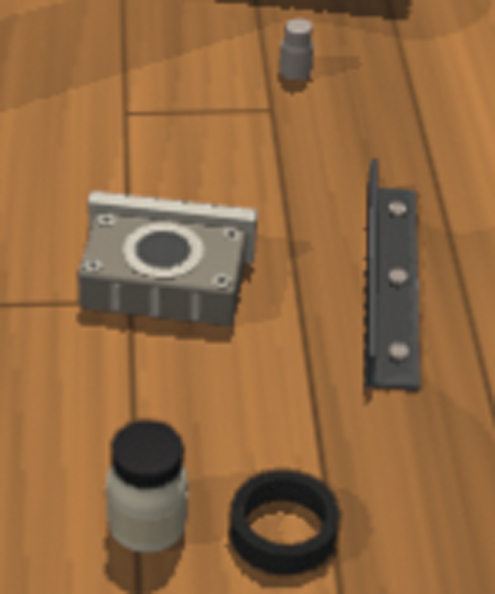

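View pics/scene0c.png

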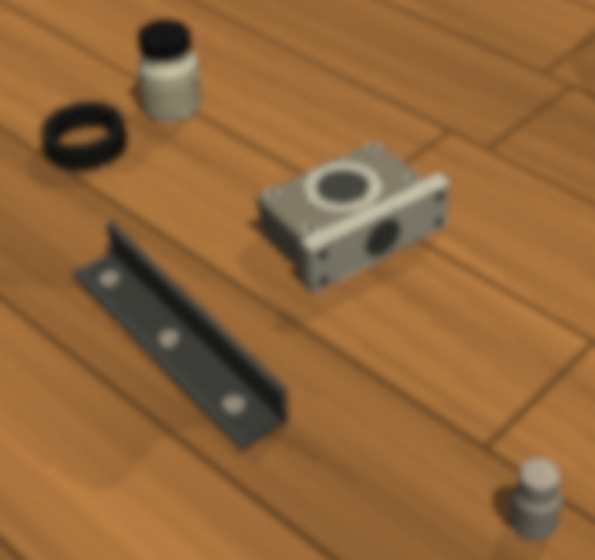

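```bash
cat >> h.py <<'E'
from scipy.optimize import least_squares
def fit(obs,p0):
    # obs: list (cam, uv, localpoint); p=(x,y,yaw deg)
    cs={o[0]:cam(o[0]) for o in obs}
    def W(p,l):
        a=np.radians(p[2]);return [p[0]+l[0]*np.cos(a)-l[1]*np.sin(a),p[1]+l[0]*np.sin(a)+l[1]*np.cos(a),l[2]]
    def r(p): return np.concatenate([proj(o[0],W(p,o[2]),cs[o[0]])[0]-o[1] for o in obs])
    s=least_squares(r,p0,loss='soft_l1'); return s.x, r(s.x).reshape(-1,2)
E
python3 - <<'E'
from h import *
np.set_printoptions(precision=2,suppress=True)
S=lambda u,v:np.array([200+u/3.3,130+v/3.3]); C=lambda u,v:np.array([150+u/3.5,130+v/3.5])
H=[('side',S(92,193),(43,65,46)),('side',S(256,209),(43,-65,46)),('side',S(90,205),(29,65,46)),('side',S(253,221),(29,-65,46)),
('side',S(80,277),(-43,59,38)),('side',S(236,296),(-43,-59,38)),('side',S(82,308),(-43,59,0)),('side',S(232,326),(-43,-59,0)),
('scene',C(305,249),(43,-65,46)),('scene',C(448,188),(43,65,46)),('scene',C(315,292),(43,-65,0)),('scene',C(447,225),(43,65,0)),('scene',C(260,192),(-43,-59,38)),('scene',C(375,143),(-43,59,38))]
for p0 in [(550,0,90)]:
    p,r=fit(H,p0); print(p,r)
F=[('side',S(374,160),(2,110,35)),('side',S(420,388),(40,-110,1)),('side',S(416,192),(40,110,1)),('side',S(367,397),(0,-110,0)),
('scene',C(110,222),(2,-110,35)),('scene',C(285,392),(2,110,35)),('scene',C(75,272),(40,-110,1)),('scene',C(242,448),(40,110,1)),('scene',C(287,422),(2,110,0))]
p,r=fit(F,(700,0,0)); print(p,r)
print(ray('side',[S(296,77),S(148,545),S(284,520)],[0,0,12]))
print(ray('scene',[C(536,532),C(168,108),C(85,135)],[0,0,12]))
E
```

```text
[559.3  -25.    78.34] [[-0.4  -1.33]
 [ 0.53 -0.39]
 [-0.92 -1.46]
 [ 0.76 -0.43]
 [-1.43 -1.51]
 [-0.44 -1.44]
 [-1.55  0.31]
 [ 0.22  0.68]
 [ 0.41  0.11]
 [-0.45 -2.08]
 [-1.76  0.91]
 [-0.76  0.25]
 [-2.85  0.5 ]
 [-0.57 -1.48]]
[712.97 -31.28  -7.95] [[-0.88 -1.07]
 [-0.47  0.2 ]
 [-0.77 -0.01]
 [-1.3  -3.45]
 [-0.89 -0.41]
 [-0.46 -0.98]
 [-1.33  1.07]
 [-0.58  1.02]
 [-0.25  0.37]]
[[ 687.18  235.87   -0.  ]
 [ 539.9  -275.9     0.  ]
 [ 628.58 -267.96   12.  ]]
[[ 689.91  253.84    0.  ]
 [ 542.9  -255.78    0.  ]
 [ 626.17 -266.03   12.  ]]
```

```bash
python3 -m handwheel '[[0,[-19,3,-21.5],35],[0,[-38.8,6,-43],70],[0,[-38.8,6,-43],70],[0,[-38.8,6,-43],70],[0,[-38.8,6,-43],70],[0,[-38.8,6,-43],70],[0,[-38.8,6,-43],70],[0,[-38.8,6,-43],70],[0,[-38.8,6,-43],70],[0,[-38.8,6,-43],70]]' 20
```

```text
time_s: 1.15
ee_pos: [430.1, 98.2, 162.2]
ee_rot: [-90.1, 0.0, -0.1]
force: [0.5, 0.5, 0.5]
gripper_width: 14.0
```

```bash
python3 -m handwheel '[[0,[2,0,-3.5],0],[0,[3.5,0,-7],0],[0,[3.5,0,-7],0],[0,[3.5,0,-7],0]]'
python3 - <<'E'
from h import *
from workcell import state
print(state()['ee_pos'])
K,d,E=cam('wrist'); print(-E[:3,:3].T@E[:3,3],E[2,:3])
im=vision.grab_frame('wrist'); cv2.imwrite('pics/w1.png',im[:,:,::-1])
E
```

```text
time_s: 1.55
ee_pos: [464.8, 27.6, 161.9]
ee_rot: [-90.0, 0.1, -0.3]
force: [0.1, 0.3, 1.4]
gripper_width: 0.4
[464.75039878  27.62089521 161.93883206]
[465.84433674  95.72295305 332.20646491] [0.00358364 0.24430654 0.96969143]
```

View pics/w1.png

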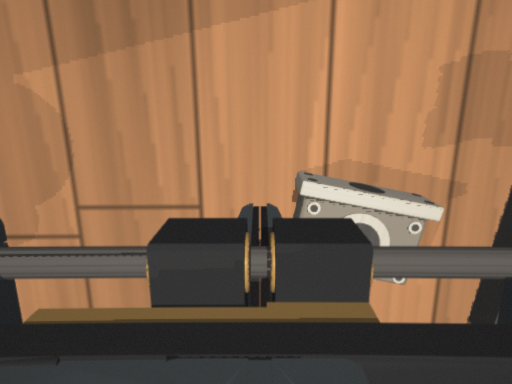

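Run:
```python
from h import *
P=ray('wrist',[(302,181),(441,207),(301,196),(437,219)],46)
print(P); d=P[1]-P[0]; print(np.linalg.norm(d),np.degrees(np.arctan2(d[1],d[0]))+90, (P[0]+P[1])/2)
```

```text
[[501.89256162  31.12085821  46.        ]
 [625.67539187   6.96321782  46.        ]
 [501.37633473  17.45581369  46.        ]
 [623.5633233   -4.28382437  46.        ]]
126.11812183474095 78.95687805330444 [563.78397674  19.04203802  46.        ]
```

```bash
python3 -m handwheel '[[0,[0,5,0],0],[0,[0,10,-0.1],0],[0,[0,14.7,-0.2],0],[0,[0.5,14.8,-0.2],0],[0,[1,14.8,-0.2],0],[0,[1.8,14.8,-0.2],0],[0,[2.4,14.8,-0.2],0],[0,[3,14.8,-0.2],0],[0,[3.6,14.8,-0.2],0],[0,[4.2,14.8,-0.2],0]]'
python3 - <<'E'
from h import *
im=vision.grab_frame('wrist'); cv2.imwrite('pics/w2.png',im[:,:,::-1])
im=vision.grab_frame('side')[130:310,200:350]; cv2.imwrite('pics/s2.png',cv2.resize(im,None,fx=3.3,fy=3.3,interpolation=cv2.INTER_CUBIC)[:,:,::-1])
E
```

```text
time_s: 2.6
ee_pos: [505.4, 26.7, 15.2]
ee_rot: [-90.0, 0.2, -0.2]
force: [-5.2, 1.9, 1.5]
gripper_width: 0.7
```

View pics/w2.png

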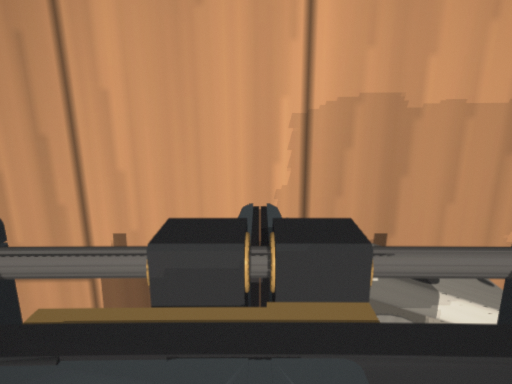

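View pics/s2.png

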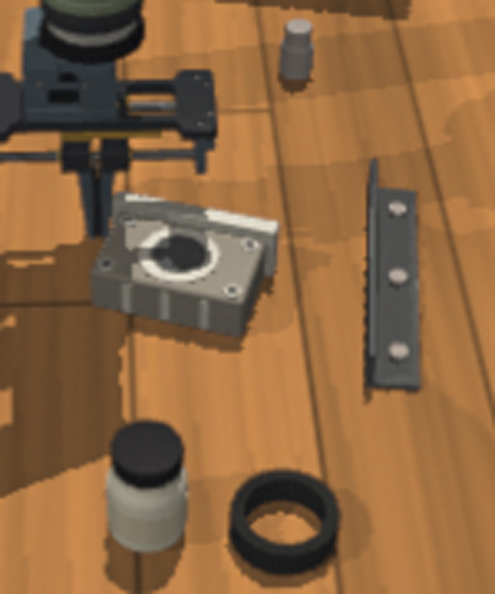

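The finger is at the flange's left end and the housing is turning clockwise. I'll continue.

```bash
python3 -m handwheel '[[0,[0.6,0,0],0],[0,[1.2,0,0],0],[0,[1.8,0,0],0],[0,[2.4,0,0],0],[0,[3,0,0],0],[0,[3.6,0,0],0],[0,[3.6,0,0],0]]'
python3 - <<'E'
from h import *
im=vision.grab_frame('side')[130:310,200:350]; cv2.imwrite('pics/s3.png',cv2.resize(im,None,fx=3.3,fy=3.3,interpolation=cv2.INTER_CUBIC)[:,:,::-1])
E
```

```text
time_s: 3.4
ee_pos: [544.8, 26.3, 15.2]
ee_rot: [-90.0, -0.1, -0.2]
force: [-0.3, 2.4, -0.1]
gripper_width: 0.5
```

View pics/s3.png

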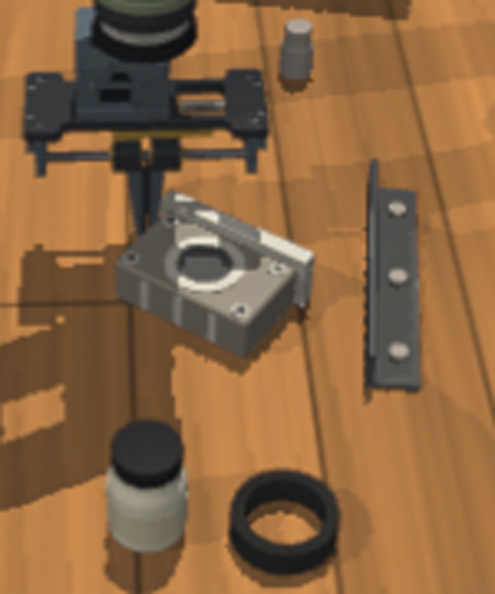

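Run:
```python
from h import *
np.set_printoptions(precision=2,suppress=True)
S=lambda u,v:np.array([200+u/3.3,130+v/3.3])
H=[('side',S(170,192),(43,65,46)),('side',S(313,252),(43,-65,46)),
('side',S(117,262),(-43,59,38)),('side',S(247,323),(-43,-59,38)),('side',S(119,289),(-43,59,0)),('side',S(246,357),(-43,-59,0)),('side',S(310,307),(43,-65,0))]
p,r=fit(H,(590,-25,55)); print(p,r)
```

```text
[593.42 -43.22  53.49] [[ 0.43 -1.41]
 [ 1.1  -0.04]
 [-1.32 -0.68]
 [ 0.15  0.31]
 [-1.68  2.34]
 [-0.2   1.23]
 [ 0.72 -3.13]]
```

```bash
python3 -m handwheel '[[0,[-2,-1,0.5],0],[0,[-2.5,-6,0],-8],[0,[-3,-7,-3],-16],[0,[-3.3,-7,-7],-24],[0,[-3.3,-7,-10.4],-32],[0,[-3.3,-7,-10.4],-40],[0,[-3.3,-3,-10.4],-40],[0,[-3.3,0,-10.4],-40],[0,[-3.3,0,-10.4],-40]]'
python3 - <<'E'
from h import *
im=vision.grab_frame('side')[130:310,200:350]; cv2.imwrite('pics/s4.png',cv2.resize(im,None,fx=3.3,fy=3.3,interpolation=cv2.INTER_CUBIC)[:,:,::-1])
E
```

```text
time_s: 4.35
ee_pos: [509.3, -77.9, 12.3]
ee_rot: [-89.9, 0.1, 39.8]
force: [-1.8, 0.5, 0.5]
gripper_width: 0.6
```

View pics/s4.png

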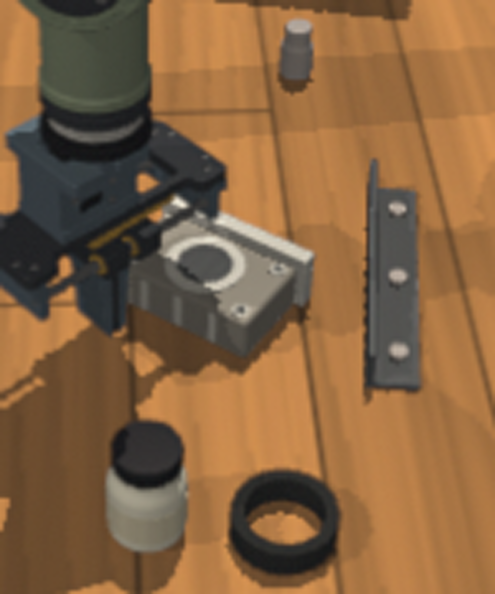

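```bash
python3 -m handwheel '[[0,[1,0,0],0],[0,[1.6,0,0],0],[0,[2.2,0,0],0],[0,[2.8,0,0],0],[0,[3.4,0,0],3],[0,[4,0,0],6],[0,[4.6,0,0],9],[0,[5.2,0,0],12],[0,[5.8,0,0],15],[0,[5.8,0,0],15]]'
python3 - <<'E'
from h import *
im=vision.grab_frame('side')[130:310,200:350]; cv2.imwrite('pics/s5.png',cv2.resize(im,None,fx=3.3,fy=3.3,interpolation=cv2.INTER_CUBIC)[:,:,::-1])
E
```

```text
time_s: 5.4
ee_pos: [555.4, -40.1, 14.4]
ee_rot: [-90.0, -0.0, 24.9]
force: [-2.2, 0.5, 0.8]
gripper_width: 0.4
```

View pics/s5.png

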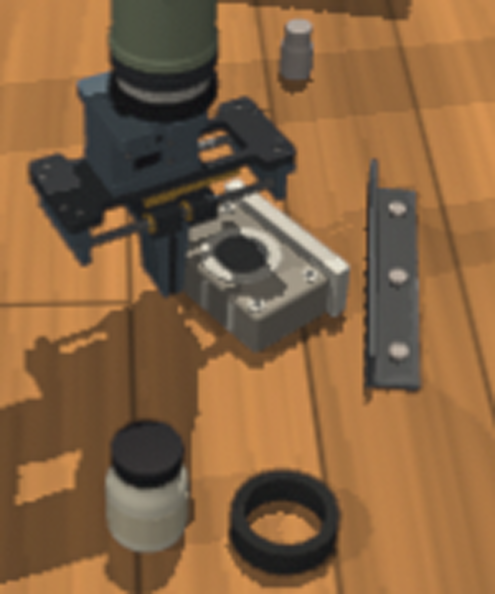

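Run:
```python
from h import *
np.set_printoptions(precision=2,suppress=True)
S=lambda u,v:np.array([200+u/3.3,130+v/3.3])
H=[('side',S(237,181),(43,65,46)),('side',S(349,263),(43,-65,46)),('side',S(336,277),(29,-65,46)),
('side',S(262,319),(-43,-59,38)),('side',S(261,350),(-43,-59,0)),('side',S(345,303),(43,-65,0))]
p,r=fit(H,(610,-25,40)); print(p,r)
```

```text
[622.29 -35.02  38.07] [[-0.95 -1.58]
 [ 0.95 -0.16]
 [ 0.81 -1.88]
 [-0.5  -0.05]
 [-0.94  1.78]
 [ 0.59  1.29]]
```

```bash
python3 -m handwheel '[[0,[-1.5,-1,0],0],[0,[-1.5,-5.5,-1],-3],[0,[-0.5,-7.5,-4],-8],[0,[2,-7.5,-8],-8],[0,[4.3,-7.5,-12.1],-8],[0,[4.3,-7.5,-12.1],-8],[0,[4.3,-4,-12.1],-8],[0,[4.3,0,-12.1],-8],[0,[4.3,0,-12.1],-8]]'
python3 - <<'E'
from h import *
im=vision.grab_frame('side')[130:310,200:350]; cv2.imwrite('pics/s6.png',cv2.resize(im,None,fx=3.3,fy=3.3,interpolation=cv2.INTER_CUBIC)[:,:,::-1])
E
```

```text
time_s: 6.35
ee_pos: [640.4, -131.2, 10.1]
ee_rot: [-89.6, 0.4, 32.9]
force: [-1.4, 0.2, 0.5]
gripper_width: 0.5
```

View pics/s6.png

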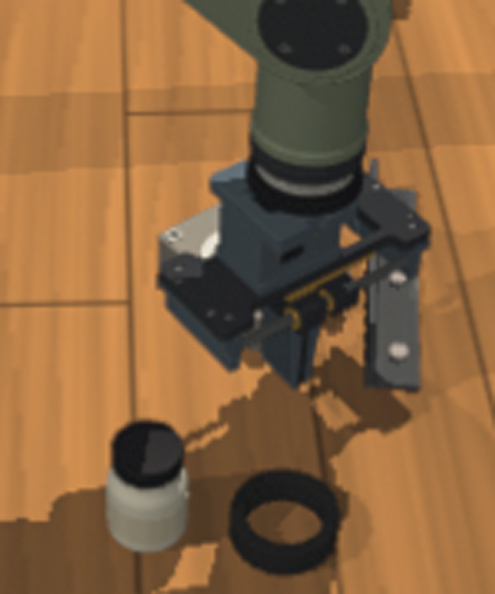

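```bash
python3 -m handwheel '[[0,[0,-0.2,0.8],0],[0,[0,-0.3,1.4],0],[0,[0,-0.4,2],0],[0,[0,-0.4,2.6],2],[0,[0,-0.4,3.2],4],[0,[0,-0.4,3.8],6],[0,[0,-0.4,4.4],8],[0,[0,-0.4,4.4],8]]'
python3 - <<'E'
from h import *
im=vision.grab_frame('scene')[130:290,150:320]; cv2.imwrite('pics/c7.png',cv2.resize(im,None,fx=3.5,fy=3.5,interpolation=cv2.INTER_CUBIC)[:,:,::-1])
E
```

```text
time_s: 7.2
ee_pos: [619.5, -94.5, 19.0]
ee_rot: [-90.0, 0.1, 25.0]
force: [0.3, -1.4, 0.9]
gripper_width: 0.4
```

View pics/c7.png

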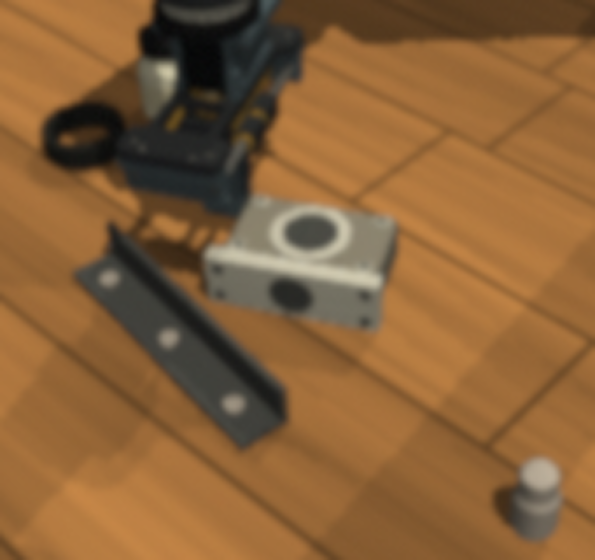

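Run:
```python
from h import *
np.set_printoptions(precision=2,suppress=True)
C=lambda u,v:np.array([150+u/3.5,130+v/3.5])
H=[('scene',C(205,261),(43,-65,46)),('scene',C(382,288),(43,65,46)),('scene',C(210,293),(43,-65,0)),('scene',C(378,328),(43,65,0)),('scene',C(207,247),(29,-65,46)),('scene',C(385,273),(29,65,46)),
('scene',C(258,196),(-43,-59,38)),('scene',C(396,218),(-43,59,38))]
p,r=fit(H,(610,-25,25)); print(p,r)
```

```text
[618.54  -7.75  28.06] [[-0.45 -0.82]
 [-0.41 -0.18]
 [-0.21  3.11]
 [ 0.72  1.55]
 [ 0.83 -0.47]
 [ 0.03  0.25]
 [-2.53 -0.8 ]
 [ 0.85 -0.52]]
```

```bash
python3 -m handwheel '[[0,[0,-2,-2],0],[0,[0,-7,-1],0],[0,[1.5,-7,3],-1],[0,[3,-7,7],-2],[0,[4.5,-7,11],-2],[0,[6,-7,15],-2],[0,[7.1,-7,17.8],-2],[0,[7.1,-7,17.8],-2],[0,[7.1,-3,17.8],-2],[0,[7.1,0.3,17.8],-2]]'
python3 - <<'E'
from h import *
im=vision.grab_frame('side')[130:310,200:350]; cv2.imwrite('pics/s8.png',cv2.resize(im,None,fx=3.3,fy=3.3,interpolation=cv2.INTER_CUBIC)[:,:,::-1])
E
```

```text
time_s: 8.25
ee_pos: [609.0, 96.9, 15.8]
ee_rot: [-90.0, -0.0, 27.1]
force: [0.2, -0.7, -1.0]
gripper_width: 0.3
```

View pics/s8.png

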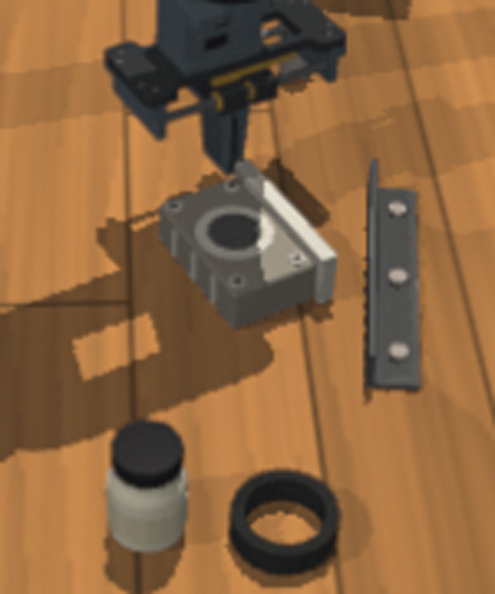

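```bash
python3 -m handwheel '[[0,[0,0,-0.8],0],[0,[0,0,-1.4],0],[0,[0,0,-2],0],[0,[0,0,-2.6],3],[0,[0,0,-3.2],6],[0,[0,0,-3.8],9],[0,[0,0,-4.4],12],[0,[0,0,-4.4],12]]'
python3 - <<'E'
from h import *
im=vision.grab_frame('side')[130:310,200:350]; cv2.imwrite('pics/s9.png',cv2.resize(im,None,fx=3.3,fy=3.3,interpolation=cv2.INTER_CUBIC)[:,:,::-1])
E
```

```text
time_s: 9.1
ee_pos: [626.4, 56.1, 11.3]
ee_rot: [-89.9, 0.4, 15.0]
force: [0.2, 0.3, 0.0]
gripper_width: 0.5
```

View pics/s9.png

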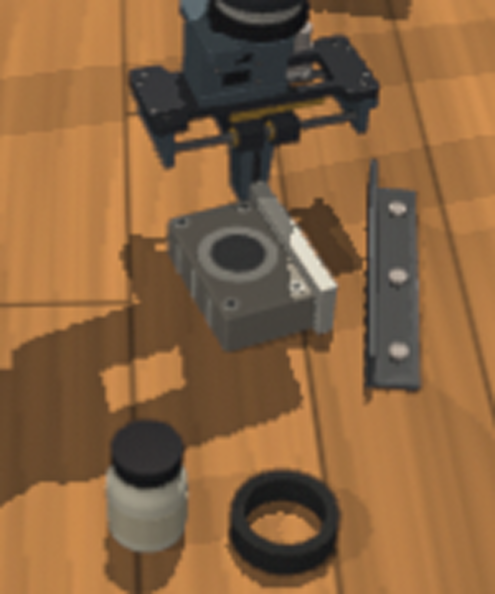

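Run:
```python
from h import *
np.set_printoptions(precision=2,suppress=True)
S=lambda u,v:np.array([200+u/3.3,130+v/3.3])
H=[('side',S(263,183),(43,65,46)),('side',S(337,288),(43,-65,46)),('side',S(318,290),(29,-65,46)),
('side',S(228,322),(-43,-59,38)),('side',S(228,350),(-43,-59,0)),('side',S(331,330),(43,-65,0)),('side',S(169,222),(-43,59,38))]
p,r=fit(H,(620,-25,20)); print(p,r)
```

```text
[620.59 -38.77  20.17] [[ 0.03 -0.96]
 [ 0.58 -0.44]
 [ 1.1   0.49]
 [-0.45 -0.42]
 [-0.97  2.32]
 [ 0.9   0.44]
 [-1.58 -0.82]]
```

```bash
python3 -m handwheel '[[0,[-0.3,-1,1.5],0],[0,[-1,-6,1.5],0],[0,[-4,-7.5,0],0],[0,[-7.5,-7.5,-2],0],[0,[-10.7,-7.5,-4.7],0],[0,[-10.7,-7.5,-4.7],0],[0,[-10.7,-4,-4.7],0],[0,[-10.7,-0.3,-4.7],0],[0,[-10.7,-0.3,-4.7],0]]'
python3 - <<'E'
from h import *
im=vision.grab_frame('side')[130:310,200:350]; cv2.imwrite('pics/s10.png',cv2.resize(im,None,fx=3.3,fy=3.3,interpolation=cv2.INTER_CUBIC)[:,:,::-1])
E
```

```text
time_s: 10.05
ee_pos: [531.8, -15.9, 12.2]
ee_rot: [-89.8, 0.9, 15.1]
force: [-0.8, 0.1, -0.0]
gripper_width: 0.6
```

View pics/s10.png

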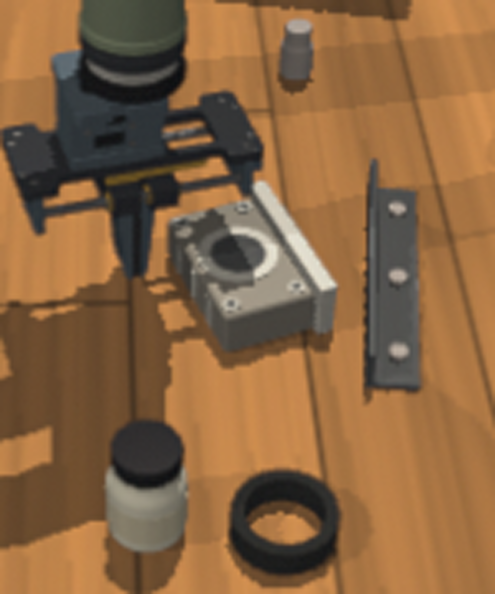

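```bash
python3 -m handwheel '[[0,[1,-0.1,0],0],[0,[1.8,-0.2,0],0],[0,[2.4,-0.2,0],0],[0,[3,-0.2,0],3],[0,[3.6,-0.2,0],6],[0,[4.2,-0.2,0],9],[0,[4.8,-0.2,0],12],[0,[5.4,-0.2,0],15],[0,[5.4,-0.2,0],15]]'
python3 - <<'E'
from h import *
im=vision.grab_frame('side')[130:310,200:350]; cv2.imwrite('pics/s11.png',cv2.resize(im,None,fx=3.3,fy=3.3,interpolation=cv2.INTER_CUBIC)[:,:,::-1])
E
```

```text
time_s: 11.0
ee_pos: [586.9, -1.3, 16.2]
ee_rot: [-90.0, 0.6, 0.2]
force: [-0.9, 0.6, 0.1]
gripper_width: 0.5
```

View pics/s11.png

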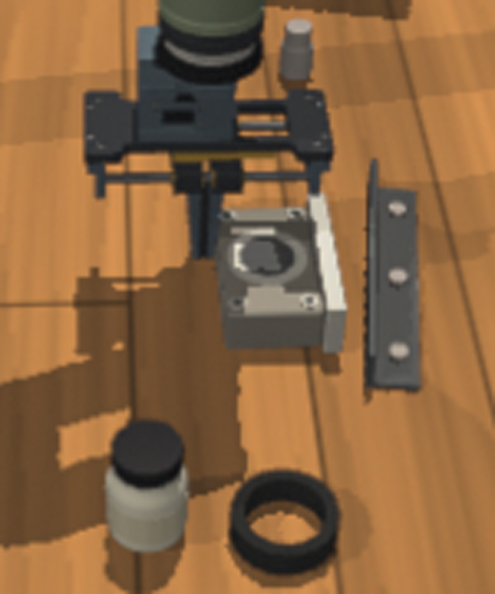

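Run:
```python
from h import *
np.set_printoptions(precision=2,suppress=True)
S=lambda u,v:np.array([200+u/3.3,130+v/3.3])
H=[('side',S(322,196),(43,65,46)),('side',S(346,306),(43,-65,46)),('side',S(327,311),(29,-65,46)),
('side',S(224,315),(-43,-59,38)),('side',S(226,347),(-43,-59,0)),('side',S(342,350),(43,-65,0)),('side',S(218,209),(-43,59,38))]
p,r=fit(H,(640,-25,0)); print(p,r)
```

```text
[642.75 -42.85   0.57] [[ 0.76 -1.6 ]
 [ 0.26  0.67]
 [ 0.12 -0.66]
 [ 0.47 -0.3 ]
 [-0.64  1.23]
 [-0.12  0.95]
 [-1.2  -0.78]]
```

```bash
python3 -m handwheel '[[0,[0.6,0,0],2],[0,[1.2,0,0],4],[0,[1.3,0,0],6],[0,[0,0,0],8],[0,[-1,0,-1],8],[0,[-1,0,-4],8],[0,[-1,0,-4],8]]'
python3 - <<'E'
from h import *
im=vision.grab_frame('side')[130:310,200:350]; cv2.imwrite('pics/s12.png',cv2.resize(im,None,fx=3.3,fy=3.3,interpolation=cv2.INTER_CUBIC)[:,:,::-1])
E
```

```text
time_s: 11.75
ee_pos: [577.3, -44.8, 16.9]
ee_rot: [-90.2, 0.5, -7.8]
force: [0.6, 1.3, 0.5]
gripper_width: 0.6
```

View pics/s12.png

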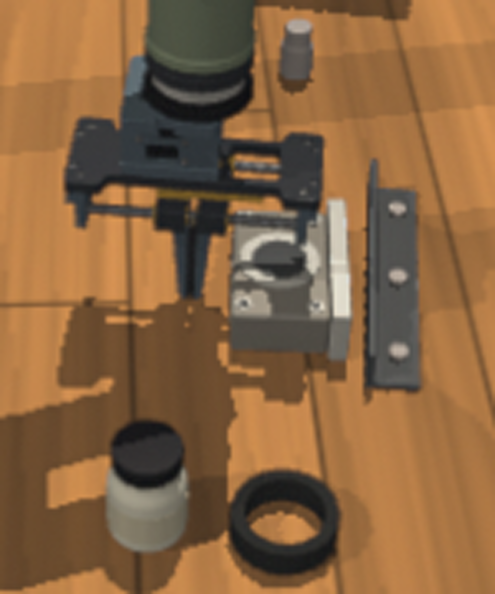

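```bash
python3 -m handwheel '[[0,[0.6,0,0.8],0],[0,[1.2,0,1.2],0],[0,[1.8,0,1.2],0],[0,[2.3,0,1.2],0],[0,[2.8,0,1.2],0],[0,[3.2,0,1.2],0],[0,[3.6,0,1.2],0],[0,[3.6,0,1.2],0]]'
python3 - <<'E'
from h import *
im=vision.grab_frame('side')[130:310,200:350]; cv2.imwrite('pics/s13.png',cv2.resize(im,None,fx=3.3,fy=3.3,interpolation=cv2.INTER_CUBIC)[:,:,::-1])
E
```

```text
time_s: 12.6
ee_pos: [613.5, -35.8, 16.2]
ee_rot: [-90.1, 0.7, -7.8]
force: [-5.6, 2.2, 3.9]
gripper_width: 0.3
```

View pics/s13.png

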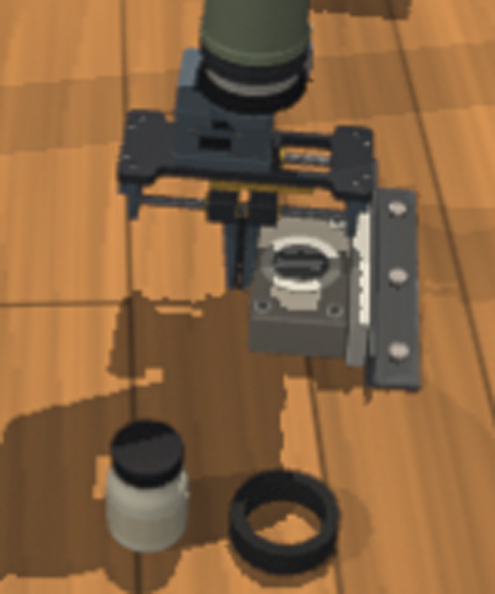

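```bash
python3 -m handwheel '[[0,[0.3,0,-0.2],0],[0,[0.6,0,-0.4],0],[0,[0.8,0,-0.4],0],[0,[0.8,0,-0.4],0]]'
```

```text
time_s: 13.05
ee_pos: [613.0, -37.5, 15.3]
ee_rot: [-90.0, 1.7, -7.9]
force: [-17.2, 8.8, 11.9]
gripper_width: 0.1
```

The housing is blocked at about 19 N, so it should be against the fence. I'll back off and look.

```bash
python3 -m handwheel '[[0,[-1,0,0],0],[0,[-3,-1,0],0],[0,[-6,-6,0],0],[0,[-10,-12,2],0],[0,[-14,-15,4],0],[0,[-14,-15,4],0],[0,[-14,-15,4],0]]'
python3 - <<'E'
from h import *
im=vision.grab_frame('side')[170:260,250:350]; cv2.imwrite('pics/s14.png',cv2.resize(im,None,fx=6,fy=6,interpolation=cv2.INTER_CUBIC)[:,:,::-1])
im=vision.grab_frame('scene')[170:270,160:280]; cv2.imwrite('pics/c14.png',cv2.resize(im,None,fx=6,fy=6,interpolation=cv2.INTER_CUBIC)[:,:,::-1])
E
```

```text
time_s: 13.75
ee_pos: [484.9, 21.9, 173.3]
ee_rot: [-89.9, 1.3, -7.7]
force: [0.7, 0.1, -0.4]
gripper_width: 0.4
```

View pics/s14.png

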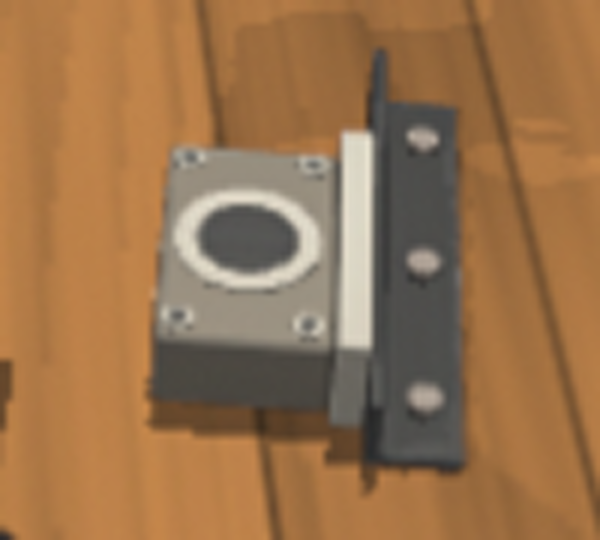

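View pics/c14.png

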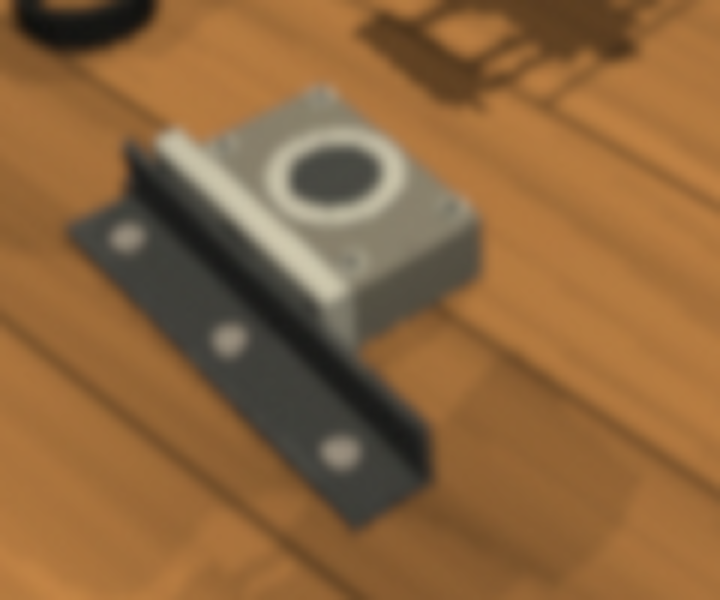

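The flange looks near flush within the fence's length. I'll check it numerically from both views.

Run:
```python
from h import *
np.set_printoptions(precision=2,suppress=True)
S=lambda u,v:np.array([250+u/6,170+v/6]); C=lambda u,v:np.array([160+u/6,170+v/6])
H=[('side',S(373,131),(43,65,46)),('side',S(371,349),(43,-65,46)),('side',S(342,131),(29,65,46)),('side',S(338,346),(29,-65,46)),
('side',S(155,338),(-43,-59,38)),('side',S(150,402),(-43,-59,0)),('side',S(360,424),(43,-65,0)),('side',S(172,148),(-43,59,38)),
('scene',C(155,140),(43,-65,46)),('scene',C(325,305),(43,65,46)),('scene',C(185,127),(29,-65,46)),('scene',C(350,295),(29,65,46)),('scene',C(480,222),(-43,59,38)),('scene',C(480,275),(-43,59,0)),('scene',C(320,82),(-43,-59,38))]
p,r=fit(H,(660,-25,0)); print(p,r)
F=[('side',S(379,48),(2,110,35)),('side',S(463,465),(40,-110,1)),('side',S(456,107),(40,110,1)),('side',S(366,487),(0,-110,0)),
('scene',C(128,140),(2,-110,35)),('scene',C(428,425),(2,110,35)),('scene',C(68,228),(40,-110,1)),('scene',C(355,528),(40,110,1)),('scene',C(432,482),(2,110,0))]
f,r2=fit(F,(700,0,0)); print(f,r2)
a=np.radians(f[2]); R=np.array([[np.cos(a),np.sin(a)],[-np.sin(a),np.cos(a)]]); b=np.radians(p[2])
for l in [(43,65),(43,-65)]:
    w=np.array([p[0]+l[0]*np.cos(b)-l[1]*np.sin(b),p[1]+l[0]*np.sin(b)+l[1]*np.cos(b)]); print(R@(w-f[:2]))
```

```text
[667.51 -50.91  -7.99] [[ 0.13 -0.45]
 [ 0.23 -0.78]
 [-0.2  -0.85]
 [-0.26 -0.71]
 [-0.52 -1.02]
 [-0.35 -0.46]
 [ 0.26  0.33]
 [-0.43 -1.8 ]
 [-1.6  -0.06]
 [-1.1  -0.33]
 [-2.01 -0.18]
 [-0.47 -1.37]
 [-0.   -1.41]
 [ 0.51  0.51]
 [-0.34 -0.61]]
[712.58 -31.68  -7.79] [[-0.95 -0.5 ]
 [-0.37  0.38]
 [-0.95  0.4 ]
 [-1.1  -4.18]
 [-0.87 -0.4 ]
 [-0.25 -0.06]
 [-1.29  0.72]
 [-0.46  0.79]
 [-0.14  0.36]]
[ 1.18 39.68]
[  0.72 -90.31]
```

```bash
python3 -m handwheel '[[0,[3.5,4,-3],0],[0,[7,8,-6],0],[0,[11,11,-8.2],0],[0,[11,15,-8.2],0],[0,[11,15.7,-8.2],0],[0,[12,15.7,-8.2],0],[0,[12.8,15.7,-8.2],0],[0,[13.4,15.7,-8.2],0],[0,[14,15.7,-8.2],0],[0,[14.2,15.7,-8.2],0]]'; python3 -m handwheel '[[0,[0.2,0,0],0],[0,[0.2,0,0],0]]'
```

```text
time_s: 14.85
ee_pos: [606.5, -78.4, 10.4]
ee_rot: [-90.0, 2.1, -7.8]
force: [-13.9, 1.4, 11.5]
gripper_width: 0.5
time_s: 15.05
ee_pos: [606.3, -78.2, 11.1]
ee_rot: [-90.0, 2.4, -7.7]
force: [-5.8, -0.3, 1.8]
gripper_width: 0.8
```

```bash
python3 -m handwheel '[[0,[-1.5,0,0],0],[0,[-1.5,0,4],0],[0,[-1.5,0,6.8],0],[0,[-0.5,0,6.8],0],[0,[0.1,0,6.8],0],[0,[0.4,0,6.8],0],[0,[0.7,0,6.8],0],[0,[0.7,0,6.8],0]]'
python3 - <<'E'
from workcell import state
s=state();print(s['ee_pos'],s['force'])
E
python3 -m handwheel '[[0,[-1,0,0],0],[0,[-3,-1,0],0],[0,[-6,-6,0],0],[0,[-10,-12,2],0],[0,[-14,-15,2],0],[0,[-14,-15,2],0],[0,[-14,-15,2],0]]'
python3 - <<'E'
from h import *
im=vision.grab_frame('side')[170:260,250:350]; cv2.imwrite('pics/s15.png',cv2.resize(im,None,fx=6,fy=6,interpolation=cv2.INTER_CUBIC)[:,:,::-1])
im=vision.grab_frame('scene')[130:290,150:320]; cv2.imwrite('pics/c15.png',cv2.resize(im,None,fx=3.5,fy=3.5,interpolation=cv2.INTER_CUBIC)[:,:,::-1])
E
```

```text
time_s: 15.85
ee_pos: [615.9, -10.1, 11.6]
ee_rot: [-89.9, 3.2, -7.8]
force: [-16.3, 9.1, 13.6]
gripper_width: 0.9
[615.85998906 -10.12703789  11.64623914] [-16.3221633    9.08992056  13.62735646]
time_s: 16.55
ee_pos: [488.8, 26.9, 173.5]
ee_rot: [-89.8, 2.8, -7.8]
force: [0.6, -0.8, -0.7]
gripper_width: 0.2
```

View pics/s15.png

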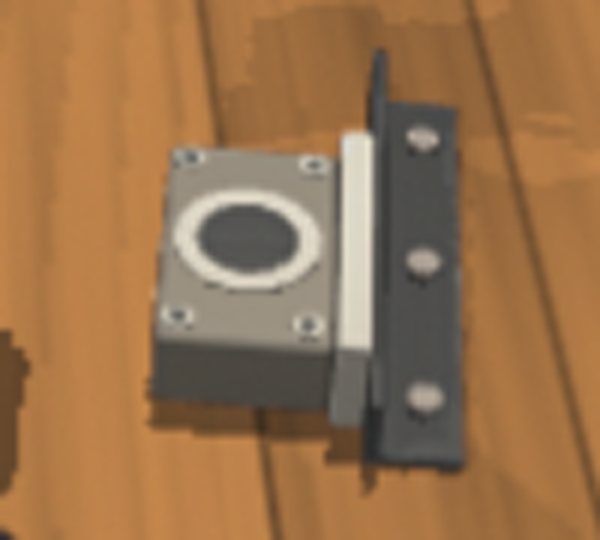

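View pics/c15.png

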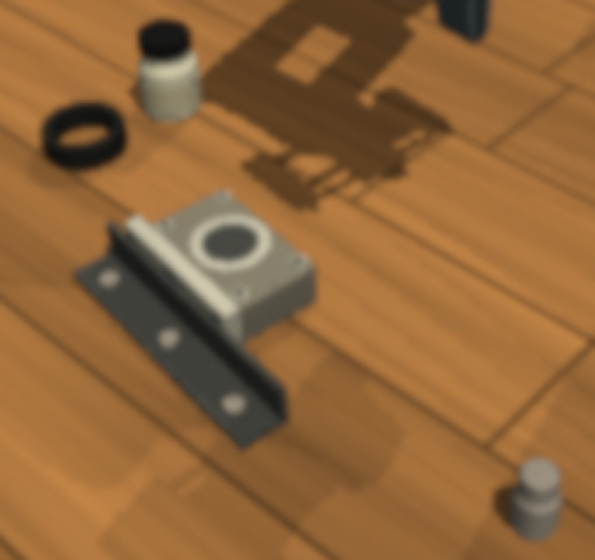

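The picture hasn't changed after pressing at both sides. Both presses stopped at the same depth (-56.7 and -56.9 mm), and the jar, roll and socket are where they were. Handing in.

```bash
python3 -c "
from workcell import job; print(job.job_done())"
```

```text
the job is handed in; nothing more can be done
None
```

The housing's flange now stands flush against the fence, and the job is handed in. The hand-in reports no verdict. I turned the housing about 86° with the shut fingertips, nudging alternate corners, then pushed it home at about 20 N. It took 16.6 s of the 72 s.

- **Alignment:** a fit to both fixed cameras gave a housing yaw of -8.0° against -7.8° for the fence.
- **Flange ends:** they came out at x = +1.2 and +0.7 mm in the fence frame. The calibration is only good to about 2 mm. Along the fence the flange runs from y = -90 to +40 mm, within its ±110 mm.
- **Press check:** presses at the left and right of the back, after that fit, stopped at the same depth, -56.7 and -56.9 mm. The side picture afterwards looked the same, so I did not repeat the fit.
- **Bystanders:** the jar, tape roll and socket look unmoved in the last scene picture, and the gripper was clear of everything.
- **Disagreements:** one fence keypoint in the side view, the near foot corner, was off by about 4 px, so I gave it little weight. The first rough jar and socket positions differed by up to 20 mm between cameras. I only used them to keep clear, with wide margins.

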